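# Kiln posts back on the stepped rack by height

### The arm

A 6-joint arm with a two-finger parallel gripper is mounted at the origin on the work surface; the furniture and walls round the work are solid. World frame = base frame: x ahead of the robot, y to its left, z up, the work surface at z = 0. Lengths are in m, angles in rad, forces in N, time in s.
With the tool pointing down it reaches from about 0.325 to 0.775 m from the base axis. Payload 5.5 kg.
Tool frame: the origin (TCP) lies on the centre line of the jaws, within the pads' length; the fingertips stand bot.tip_reach ahead of it and the grasp point (between the pads) is the TCP (bot.tip_reach is the distance from the TCP to the fingertips, in m); x points along the fingers, z is the direction in which the jaws open and shut, and the axes are right-handed (so a half turn about x gives the same grasp; the last joint's range is limited). The gripper opens to 85 mm and grips with 20 to 120 N. Pads are 22 mm wide; open, the fingers measure 114 mm over their backs; the gripper's body (76 mm by 85 mm) begins 54 mm behind the grasp point. The pads swing forward as they close: fully open they stand 13 mm farther back than shut.
Start: joints at [-0.057, 0.091, 1.231, -0, 1.82, -0.057], TCP at [0.6, -0, 0.25] pointing down, gripper open.
Joint ranges: [-2.87, 2.87], [-0.86, 2.18], [0.17, 2.46], [-1.51, 4.65], [0.06, 2.69], [-2.65, 2.65]. Speed limits (rad/s): [2.57, 2.57, 3.01, 3.14, 3.14, 3.14].

### API

Orientations are given as a unit quaternion [x, y, z, w].
In Python, from bench import bot gives the robot as it stands.
- The arm moves only by the shell command python3 -m crank 'ROWS' [OPENING] [FORCE]. ROWS is JSON, a list of rows, each a list of 2 entries, a list of its own where there are three numbers: the shift along the tool's x, y, z in units of 25 mm (1.0 is 25 mm), then the turn about the tool's x in units of 5 degrees (1.0 is 5 degrees). A call has 1 to 5 rows; each row is the pose to reach, as a shift and turn from the pose commanded when the call began, along the tool's axes at that moment; what a row does not reach only later rows make up. A row lasts 1/12 s, in which the tool goes at most 41.7 mm and 7.16 degrees, less where a joint would pass 70% of its speed; a pose out of reach is approached as far as the arm can. A call with a gripper value outside its range is refused whole. OPENING is the closure, from 0 (fully open) to 1 (shut), set as the call begins (- or left out, the last holds). The fingers move at their own pace and stop on an object; FORCE is the grip in N (left out, the last holds). Time passes only in rows, so rows that repeat a pose let the fingers close. It gives the time, the measured TCP pose, the force and the opening at its end, in the units of the state.
- bot.get_obs(): the state, without advancing time (a new reading comes with each control period).
- bot.get_image(name): name is "scene" or "side" or "wrist"; returns a dict with "color" (400x640x3 uint8, blue, green, red), "vertical_fov" (degrees; the focal length in pixels is half the picture's height over the tangent of half this angle, whatever the lens; pixels are square), "cx", "cy" (the principal point, pixels), "extrinsics" (4x4, takes a point from world to camera coordinates). Camera axes: x right, y up, looking along -z (the intrinsics and any distortion apply to the point x, -y, -z); pixel columns grow to the right and rows downward; lengths in m; the calibration is good to about 2 mm. The wrist camera is an equidistant fisheye: a pixel r from the principal point sees the ray r / f radians off the axis. A picture is of the moment at which its call begins. There is no depth.
- bot.finish_job(): hands the job in, once; it reports no verdict.
The state is a dict: "time_s": time; "joints": joint angles; "qd": joint speeds; "joint_efforts": joint torques, N m; "tool_pos": TCP position; "ee_rot": TCP orientation; "force": force on the tool from outside, world axes, zero at the start; "torque": the same for the moment, N m; "finger_gap": finger opening in m.
Only numpy, scipy, OpenCV 4.12 (cv2) and the standard library are available. Lean on these libraries where they do the work, as an engineer would, in place of code of your own. Each camera call takes 0.05 s, during which the arm holds its last target. There are 200 camera calls.

### The job

Put the four tubular kiln posts away on the wooden post rack: lower each one gently over a dowel (fired ceramic chips if dropped) until it stands upright on the base, in order of height, so that every post's top is level with the step of the back board behind it. Leave the two stilts and the jars on the bench where they are.

Things in the scene. Friction and masses are not known exactly. Their poses are not given: they have to be found in the camera images.
- post_rack: Fixed plywood rack. Origin under the middle of its dowel row, bench level; z up. Base x -50..67, y +-156, 18 mm thick. Dowels at x 0, y +114, +38, -38, -114 mm: 12 mm thick, domed, 30 mm above base. Back board (front face x +55, 12 mm thick) in four steps, one behind each dowel, 50, 75, 100, 125 mm above base in that order: low at +y, highest at -y (143 mm above bench).
- post_50: The shortest of four buff ceramic kiln posts: an upright round tube 50 mm high, 40 mm outside and 26 mm inside diameter, open at both ends, about 72 g, standing loose on the bench. Origin: centre of its lower end; z along the tube, up.
- post_75: The second shortest of four buff ceramic kiln posts: an upright round tube 75 mm high, 40 mm outside and 26 mm inside diameter, open at both ends, about 109 g, standing loose on the bench. Origin: centre of its lower end; z along the tube, up.
- post_100: The second tallest of four buff ceramic kiln posts: an upright round tube 100 mm high, 40 mm outside and 26 mm inside diameter, open at both ends, about 145 g, standing loose on the bench. Origin: centre of its lower end; z along the tube, up.
- post_125: The tallest of four buff ceramic kiln posts: an upright round tube 125 mm high, 40 mm outside and 26 mm inside diameter, open at both ends, about 181 g, standing loose on the bench. Origin: centre of its lower end; z along the tube, up.
- stilt_a: Loose kiln stilt, a small pale ceramic bar 11 x 50 x 8 mm lying on the bench; a bystander. Origin: centre of its underside, y along its length.
- stilt_b: Loose kiln stilt, a small pale ceramic bar 11 x 50 x 8 mm lying on the bench; a bystander. Origin: centre of its underside, y along its length.
- green_jar: Loose lidded jar with a green band, 68 mm across, 102 mm high; a bystander. Origin: centre of its underside.

How it is judged:
At the end, for the whole second after the job is handed in: Every post stands over the dowel whose step matches its height: within 10 mm of the dowel along and across the rack, its lower end within 4 mm of the base's top, upright within 0.06 rad, at rest (x of post_50 in the frame of post_rack between -0.01 and 0.01 m and y of post_50 in the frame of post_rack between 0.104 and 0.124 m and z of post_50 in the frame of post_rack between 0.014 and 0.022 m and angle between each of post_50, post_75, post_100, post_125's own z axis and vertical below 0.06 rad and linear speed of each of post_50, post_75, post_100, post_125 below 0.02 m/s and x of post_75 in the frame of post_rack between -0.01 and 0.01 m and y of post_75 in the frame of post_rack between 0.028 and 0.048 m and z of post_75 in the frame of post_rack between 0.014 and 0.022 m and x of post_100 in the frame of post_rack between -0.01 and 0.01 m and y of post_100 in the frame of post_rack between -0.048 and -0.028 m and z of post_100 in the frame of post_rack between 0.014 and 0.022 m and x of post_125 in the frame of post_rack between -0.01 and 0.01 m and y of post_125 in the frame of post_rack between -0.124 and -0.104 m and z of post_125 in the frame of post_rack between 0.014 and 0.022 m); the robot touches nothing.
It fails at once if a stilt or the green jar is moved by more than 25 mm (distance of any of stilt_a, stilt_b, green_jar from where it was at the start of the episode above 0.025 m).
It fails at once if a post is driven or dropped hard onto the rack (more than 50 N between them) (contact force between any of post_50, post_75, post_100, post_125 and post_rack above 50 N).
It fails at once if a post is let go while its lower end is more than 38 mm above the bench (20 mm above the rack's base) ((height (world z) of post_50 above 0.038 m and contact force between the fingers and post_50 below 0.5 N) or (height (world z) of post_75 above 0.038 m and contact force between the fingers and post_75 below 0.5 N) or (height (world z) of post_100 above 0.038 m and contact force between the fingers and post_100 below 0.5 N) or (height (world z) of post_125 above 0.038 m and contact force between the fingers and post_125 below 0.5 N)).
It also fails if it takes over 109 s, if anything falls off the work surface, if the arm or the gripper's body presses on something with over 40 N, if the wrist force passes 120 N, or if a joint passes its speed limit or range.

## Working session

There is one attempt and no reset: what is moved stays moved. The work goes in short steps, Python scripts to look and compute and a shell command to move; the robot and the scene stay as the last step left them, time stands still between calls to the robot, and variables do not carry over. Pictures are saved under pics/ and viewed, about 12 in all and at most 16, crops included, and the job is handed in when it is done.

```bash
ls; mkdir -p pics; python3 - <<'E'
from bench import bot
import cv2,numpy as np
o=bot.get_obs();print(o,bot.tip_reach)
for n in("scene","side","wrist"):
    r=bot.get_image(n);cv2.imwrite(f"pics/{n}0.png",r["color"]);print(n,r["vertical_fov"],r["cx"],r["cy"],np.round(r["extrinsics"],4).tolist())
    np.savez(f"pics/{n}0.npz",**r)
E
```

```text
pics
{'time_s': 0.0, 'joints': array([-5.67121261e-02,  9.18774893e-02,  1.23189295e+00,  4.43646570e-06,
        1.81978690e+00, -5.67043470e-02]), 'qd': array([-0.00083665, -0.00120882, -0.00138063,  0.00092485, -0.00027242,
        0.00013292]), 'joint_efforts': array([ 1.92109423e-03, -4.58737707e+01, -4.18019521e+01,  2.08830479e-04,
        1.19483890e-02, -1.60596358e-05]), 'tool_pos': array([5.99758194e-01, 6.06049130e-06, 2.49135684e-01]), 'ee_rot': array([4.32529981e-05, 7.07799858e-01, 3.85224189e-05, 7.06413022e-01]), 'force': array([-0.34605659, -0.09493607,  0.28672612]), 'torque': array([ 0.00405041,  0.02827361, -0.01426144]), 'finger_gap': 0.08514013320255301} 0.019
scene 47.27637067179884 316.8750549002229 203.3659238938556 [[-0.804, -0.5942, 0.0221, 0.4496], [0.3114, -0.389, 0.867, -0.282], [-0.5066, 0.704, 0.4978, -0.9498], [0.0, 0.0, 0.0, 1.0]]
side 42.56477801887203 318.07908971856614 201.5454029883633 [[-0.8884, 0.4588, 0.0135, 0.6097], [-0.3931, -0.7757, 0.4937, 0.1562], [0.2369, 0.4333, 0.8695, -1.6844], [0.0, 0.0, 0.0, 1.0]]
wrist 65.70646984690485 318.0508079764119 201.22469924549216 [[1.0, -0.0, -0.0022, -0.5993], [-0.0006, 0.9569, -0.2904, 0.0378], [0.0021, 0.2905, 0.9569, -0.3798], [0.0, 0.0, 0.0, 1.0]]
```

View pics/scene0.png

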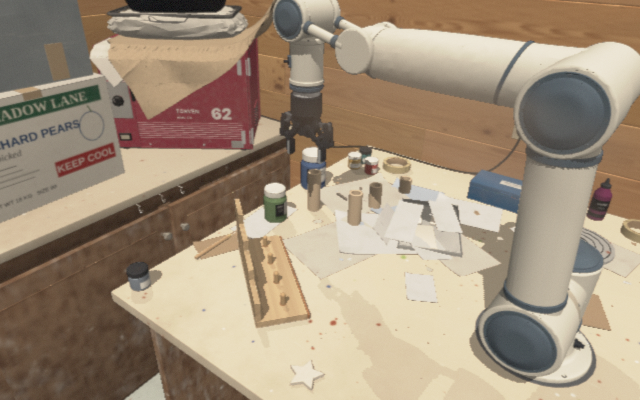

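View pics/side0.png

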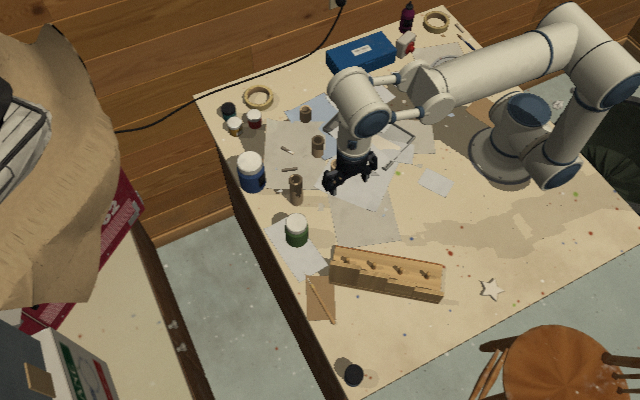

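View pics/wrist0.png

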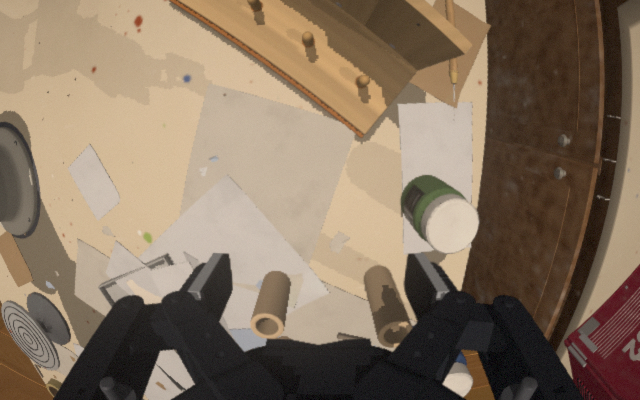

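The pictures show four posts. In the scene view they are at about (314,190), (355,207), (375,195) and (405,185). The rack is at about (270,285), with the green jar at (275,203). I'll enlarge both views to get exact pixels.

```bash
python3 - <<'E'
import cv2
a=cv2.imread("pics/scene0.png")[145:235,295:425];cv2.imwrite("pics/c1.png",cv2.resize(a,None,fx=6,fy=6,interpolation=cv2.INTER_CUBIC))
a=cv2.imread("pics/side0.png")[95:310,225:455];cv2.imwrite("pics/c2.png",cv2.resize(a,None,fx=2.75,fy=2.75,interpolation=cv2.INTER_CUBIC))
E
```

```text
(no output)
```

View pics/c1.png

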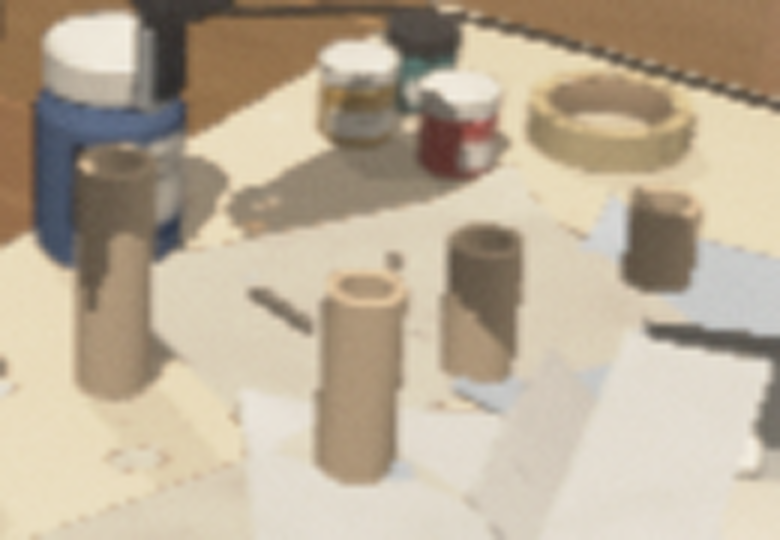

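View pics/c2.png

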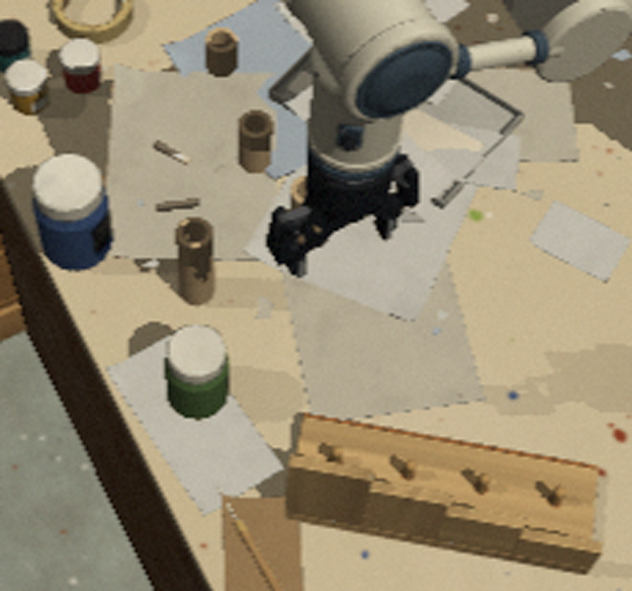

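Scene crop, tube tops in full-image pixels: 125 at (314,172), 100 at (356,193), 75 at (376,185) and 50 at (406,178). In the side view the 125, 75 and 50 show at (296,178), (318,139) and (305,109). The dowel tips there run from about (345,259) to (425,274). The stilts lie between the 125 and the 75.

```bash
cat >h.py <<'E'
import numpy as np,cv2
def ray(r,u,v,fish=False):
    f=200/np.tan(np.radians(float(r["vertical_fov"]))/2);E=np.array(r["extrinsics"])
    a,b=u-float(r["cx"]),v-float(r["cy"])
    if fish:
        q=np.hypot(a,b);t=q/f;d=np.array([a/q*np.sin(t),-b/q*np.sin(t),-np.cos(t)])
    else: d=np.array([a/f,-b/f,-1.])
    return -E[:3,:3].T@E[:3,3],E[:3,:3].T@d
def onz(r,u,v,z,fish=False):
    c,d=ray(r,u,v,fish);return (c+d*(z-c[2])/d[2])[:2]
E
python3 - <<'E'
from h import *
np.set_printoptions(precision=4,suppress=True)
S,D,W=[np.load(f"pics/{n}0.npz") for n in("scene","side","wrist")]
for n,h,s,d,w in[(125,.125,(314.3,172),(295.9,178.3),(394,333)),(100,.1,(355.8,193.2),None,(269,324)),(75,.075,(375.8,185),(318.1,139.4),None),(50,.05,(406.2,178.3),(305.4,109.2),None)]:
    print(n,onz(S,*s,h),d and onz(D,*d,h),w and onz(W,*w,h,True))
for i,c in enumerate([(331,452),(403,466),(475,480),(550,492)]):
    print("dowel side",onz(D,c[0]/2.75+225,c[1]/2.75+95,.048))
for c in[(254,3),(308,38),(363,80)]:print("dowel wrist",onz(W,*c,.048,True))
for c in[(243,203),(248,322)]:print("board ends scene",onz(S,*c,.143),onz(S,*c,.068))
for a,b in[((153,145),(187,160)),((157,207),(199,203))]:print("stilt",onz(D,a[0]/2.75+225,a[1]/2.75+95,.008),onz(D,b[0]/2.75+225,b[1]/2.75+95,.008))
print("gj",onz(D,195/2.75+225,350/2.75+95,.102), onz(W,449,223,.102,True),"blue",onz(D,68/2.75+225,183/2.75+95,.1))
E
```

```text
125 [ 0.6756 -0.1401] [ 0.682  -0.1511] [ 0.6801 -0.1471]
100 [ 0.5353 -0.1466] None [ 0.5443 -0.1533]
75 [ 0.5392 -0.2683] [ 0.5438 -0.2779] None
50 [ 0.5085 -0.4145] [ 0.5159 -0.4229] None
dowel side [0.6567 0.1082]
dowel side [0.5989 0.1548]
dowel side [0.5416 0.2011]
dowel side [0.481  0.2465]
dowel wrist [0.5317 0.1943]
dowel wrist [0.5891 0.1511]
dowel wrist [0.6459 0.1066]
board ends scene [0.686  0.1405] [0.7814 0.0494]
board ends scene [0.3932 0.4271] [0.4497 0.3741]
stilt [ 0.6448 -0.3467] [ 0.6183 -0.3091]
stilt [ 0.6781 -0.2653] [ 0.6323 -0.2484]
gj [ 0.7399 -0.0341] [ 0.7301 -0.0307] blue [ 0.7728 -0.2809]
```

The rack's +y axis points along about (-0.78, 0.62), so I'll set jaw yaw to about 51.7°, along rack x, and keep it for the whole job. Moving over the rack now to measure it from above.

```bash
python3 -m crank '[[[0,6.2,-0.4],-7],[[0,6.2,-0.4],-7],[[0,6.2,-0.4],-7],[[0,6.2,-0.4],-7],[[0,6.2,-0.4],-7]]' 0
python3 -m crank '[[[0,0,0],-3.34],[[0,0,0],-3.34],[[0,0,0],-3.34],[[0,0,0],-3.34],[[0,0,0],-3.34]]'
cat >snap.py <<'E'
import sys
from bench import bot
from h import *
o=bot.get_obs()
r=bot.get_image("wrist");cv2.imwrite(f"pics/{sys.argv[1]}.png",r["color"]);np.savez(f"pics/{sys.argv[1]}.npz",**r)
print(o["time_s"],o["tool_pos"],o["ee_rot"],o["force"],o["finger_gap"])
E
python3 snap.py w1
```

```text
time_s: 0.57
tool_pos: [0.5889, 0.1607, 0.2496]
ee_rot: [-0.216, 0.673, 0.218, 0.673]
force: [0.2, -0.3, -0.1]
finger_gap: 0.0852
time_s: 0.98
tool_pos: [0.5899, 0.155, 0.2499]
ee_rot: [-0.308, 0.637, 0.308, 0.636]
force: [-0.2, -1.1, -0.1]
finger_gap: 0.0853
0.9833 [0.58991348 0.15499717 0.249865  ] [-0.30772473  0.63685767  0.30782663  0.63636512] [-0.23652954 -1.11361386 -0.08206692] 0.0852726997295221
```

View pics/w1.png

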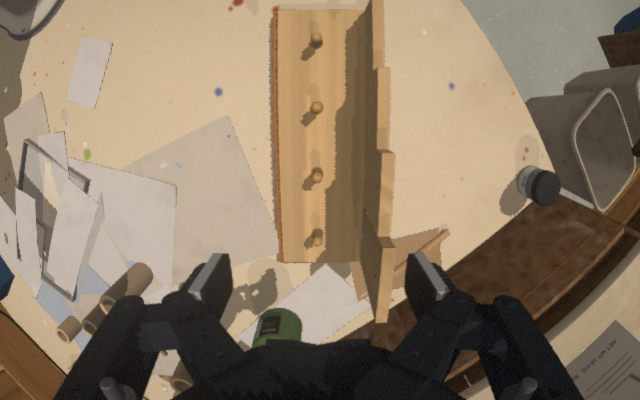

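The picture shows the four dowel tips at about (317,38), (317,106), (317,175) and (317,236). The low step is at the top and the high step is by the green jar.

```bash
python3 - <<'E'
from h import *
np.set_printoptions(precision=4,suppress=True)
r=np.load("pics/w1.npz")
P=np.array([onz(r,*c,.046,True) for c in[(317,38),(317,106),(317,175),(317,236)]]);print(P,np.linalg.norm(np.diff(P,axis=0),axis=1))
ey=np.polyfit([.114,.038,-.038,-.114],P,1);print(ey,np.linalg.norm(ey[0]),np.degrees(np.arctan2(-ey[0][0],ey[0][1])))
print("camera",ray(r,1,1,True)[0])
for c in[(278,11),(282,262)]:print("base front corners",onz(r,*c,.018,True))
im=r["color"][15:265,265:400];cv2.imwrite("pics/c3.png",cv2.resize(im,None,fx=2.4,fy=2.4,interpolation=cv2.INTER_CUBIC))
E
```

```text
[[0.4703 0.2484]
 [0.5278 0.2028]
 [0.5858 0.1568]
 [0.6417 0.1124]] [0.0734 0.074  0.0714]
[[-0.7529  0.5973]
 [ 0.5564  0.1801]] 0.9610459252973972 51.570428408903986
camera [0.5322 0.2012 0.3737]
base front corners [0.41   0.2391]
base front corners [0.6519 0.0459]
```

View pics/c3.png

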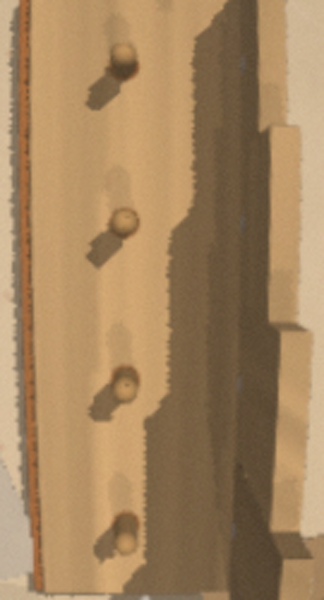

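```bash
python3 - <<'E'
from h import *
np.set_printoptions(precision=4,suppress=True)
r=np.load("pics/w1.npz")
P=np.array([onz(r,*c,.047,True) for c in[(317,37),(317.3,106.7),(317.7,176.5),(317.7,239.8)]])
ey=np.polyfit([.114,.038,-.038,-.114],P,1);print(P,ey,np.linalg.norm(ey[0]),np.degrees(np.arctan2(-ey[0][0],ey[0][1])))
# nearest dowels to nadir: 2
E
```

```text
[[0.4696 0.2489]
 [0.5286 0.2026]
 [0.5874 0.1565]
 [0.6456 0.1103]] [[-0.7721  0.6078]
 [ 0.5578  0.1796]] 0.9825783788320793 51.78937574312535
```

```bash
python3 -m crank '[[[0,-5.6,-5.55],0],[[0,-5.6,-5.55],0],[[0,-5.6,-5.55],0],[[0,-5.6,-5.55],0],[[0,-5.6,-5.55],0]]' 
python3 -m crank '[[[0,-5.6,-5.55],0],[[0,-5.6,-5.55],0],[[0,-5.6,-5.55],0],[[0,-5.6,-5.55],0],[[0,-5.6,-5.55],0]]' 
python3 -m crank '[[[0,0,0],0],[[0,0,0],0],[[0,0,0],0]]' >/dev/null
python3 snap.py w2
```

```text
time_s: 1.45
tool_pos: [0.6138, -0.044, 0.2502]
ee_rot: [-0.308, 0.637, 0.307, 0.637]
force: [-0.4, 0.1, -0.4]
finger_gap: 0.086
time_s: 1.87
tool_pos: [0.6373, -0.2401, 0.2498]
ee_rot: [-0.307, 0.637, 0.307, 0.637]
force: [1.0, 0.2, -0.4]
finger_gap: 0.0853
2.1167 [ 0.6376804  -0.23606952  0.24999281] [-0.30763987  0.63652945  0.30828906  0.63651067] [ 0.01915915  1.18806291 -0.41814195] 0.0856643676974084
```

View pics/w2.png

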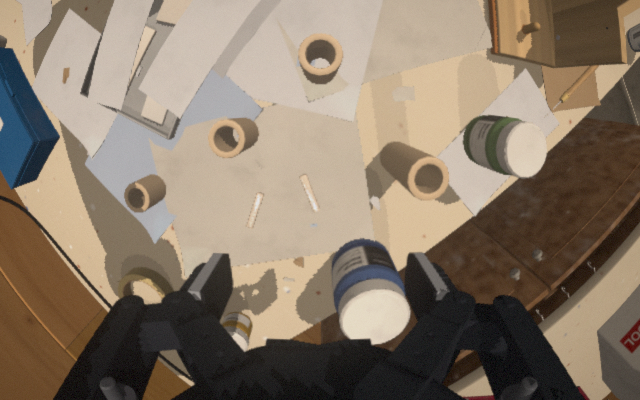

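All four rims show in this picture: 100 at (321,55), 75 at (227,139), 50 at (140,195) and 125 at (428,178). The stilts are at (256,210) and (309,193).

```bash
python3 - <<'E'
from h import *
from bench import bot
np.set_printoptions(precision=4,suppress=True)
r=np.load("pics/w2.npz");t=bot.get_obs()["tool_pos"]
a=np.radians(51.7);ez=np.array([np.cos(a),np.sin(a)]);ey=np.array([-ez[1],ez[0]])
C=np.array([.559,.180]);prev=t[:2]
for n,c,y in[(125,(428,178),-.114),(100,(321,55),-.038),(75,(227,139),.038),(50,(140,195),.114)]:
    p=onz(r,*c,n/1000,True);d=C+y*ey
    print(n,p,"dowel",d,"| post-prev",(p-prev)@ey/.025,(p-prev)@ez/.025,"| dowel-post",(d-p)@ey/.025,(d-p)@ez/.025);prev=d
E
```

```text
125 [ 0.6811 -0.1499] dowel [0.6485 0.1093] | post-prev 0.761427239708487 3.753520888167615 | dowel-post 7.450627129389358 7.330645811891195
100 [ 0.5427 -0.1574] dowel [0.5888 0.1564] | post-prev -3.292657430646643 -10.997389815663523 | dowel-post 6.332657430646643 10.997389815663524
75 [ 0.5443 -0.2769] dowel [0.5292 0.2036] | post-prev -9.345262446764217 -14.709724416895783 | dowel-post 12.385262446764212 14.709724416895783
50 [ 0.5152 -0.4167] dowel [0.4695 0.2507] | post-prev -14.939050799974908 -19.81792196415012 | dowel-post 17.97905079997491 19.817921964150123
```

```bash
python3 -m crank '[[[0,0.76,3.75],0],[[0,0.76,3.75],0],[[0,0.76,3.75],0],[[0,0.76,3.75],0],[[0,0.76,3.75],0]]' 0 40
python3 -m crank '[[[1.6,0,0],0],[[3.2,0,0],0],[[4.8,0,0],0],[[6.4,0,0],0],[[6.4,0,0],0]]' 
python3 -m crank '[[[0,0,0],0],[[0,0,0],0],[[0,0,0],0],[[0,0,0],0],[[0,0,0],0]]' 0.9 40
python3 -m crank '[[[0,0,0],0],[[0,0,0],0],[[0,0,0],0],[[0,0,0],0],[[0,0,0],0]]' 
python3 snap.py w3
```

```text
time_s: 2.58
tool_pos: [0.6812, -0.1488, 0.2506]
ee_rot: [-0.31, 0.636, 0.309, 0.636]
force: [0.3, 0.3, 0.6]
finger_gap: 0.0858
time_s: 3.0
tool_pos: [0.6754, -0.1506, 0.0788]
ee_rot: [-0.304, 0.641, 0.312, 0.632]
force: [-1.4, -0.2, -2.2]
finger_gap: 0.0855
time_s: 3.42
tool_pos: [0.6829, -0.1515, 0.0953]
ee_rot: [-0.31, 0.634, 0.307, 0.638]
force: [0.0, 0.1, 5.8]
finger_gap: 0.0385
time_s: 3.83
tool_pos: [0.6829, -0.1515, 0.0953]
ee_rot: [-0.31, 0.634, 0.307, 0.638]
force: [0.5, -0.6, 5.9]
finger_gap: 0.0389
3.8333 [ 0.6828906  -0.15149511  0.09530661] [-0.31010869  0.63437589  0.30655933  0.63829555] [ 0.49187641 -0.57198028  5.88164148] 0.03891318607336427
```

View pics/w3.png

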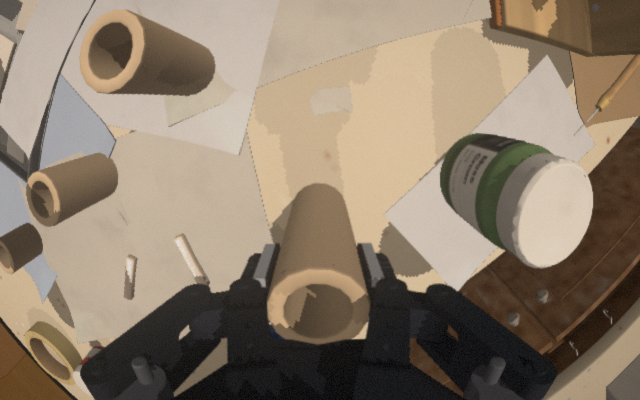

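```bash
python3 -m crank '[[[-1,0,0],0],[[-2.5,0,0],0],[[-4,0,0],0],[[-5.5,0,0],0],[[-6.4,0,0],0]]' 
python3 -m crank '[[[0,3.4,3.4],0],[[0,3.4,3.4],0],[[0,3.4,3.4],0],[[0,3.4,3.4],0],[[0,3.4,3.4],0]]' 
python3 -m crank '[[[0,1.4,1.4],0],[[0,2.4,2.4],0],[[0,3.2,3.1],0],[[0,3.5,3.4],0],[[0,3.5,3.4],0]]' 
python3 -m crank '[[[0,0,0],0],[[0,0,0],0],[[0,0,0],0]]' >/dev/null
python3 snap.py w4; python3 - <<'E'
from h import *
from bench import bot
r=np.load("pics/w4.npz");i=r["color"].copy()
cv2.imwrite("pics/w4b.png",cv2.resize(i[:,120:520],None,fx=1.5,fy=1.5,interpolation=cv2.INTER_CUBIC))
E
```

```text
time_s: 4.3
tool_pos: [0.6815, -0.1511, 0.2579]
ee_rot: [-0.31, 0.634, 0.306, 0.639]
force: [0.5, -0.8, -0.4]
finger_gap: 0.0387
time_s: 4.72
tool_pos: [0.667, -0.0293, 0.2524]
ee_rot: [-0.31, 0.635, 0.309, 0.637]
force: [-0.1, -1.0, -2.1]
finger_gap: 0.0389
time_s: 5.13
tool_pos: [0.651, 0.091, 0.2512]
ee_rot: [-0.309, 0.636, 0.309, 0.636]
force: [-0.6, -0.8, -1.6]
finger_gap: 0.039
5.3833 [0.65135673 0.08728976 0.25032038] [-0.30774814  0.63679034  0.3073006   0.63667534] [-0.02589805  0.40833034 -2.6234871 ] 0.03888671396091418
```

View pics/w4b.png

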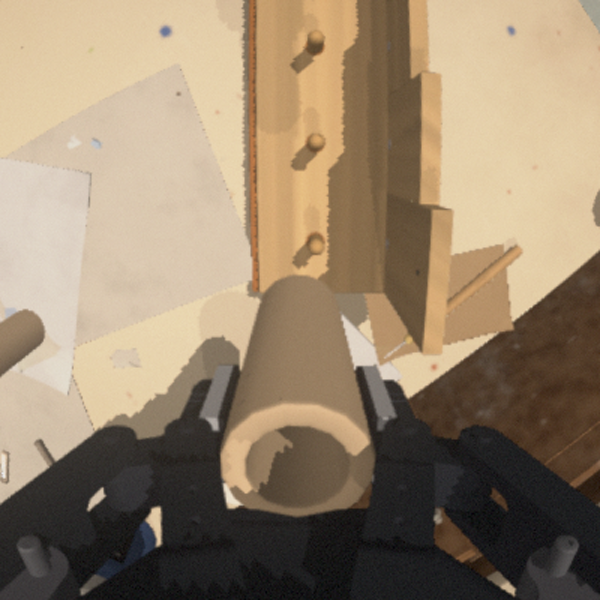

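```bash
python3 - <<'E'
from h import *
from bench import bot
np.set_printoptions(precision=4,suppress=True)
r=np.load("pics/w4.npz");t=bot.get_obs()["tool_pos"]
a=np.radians(51.7);ez=np.array([np.cos(a),np.sin(a)]);ey=np.array([-ez[1],ez[0]])
R=lambda p:np.array([(p-t[:2])@ez,(p-t[:2])@ey])*1000
print("rim (z,y) mm rel TCP",R(onz(r,319.3,308.7,t[2]-.0953+.125,True)),"bottom near edge",R(onz(r,318,184.7,t[2]-.0953,True)))
P=np.array([onz(r,*c,.047,True) for c in[(330.7,24.7),(330.7,93.3),(330.7,160)]])
print(P,[R(p) for p in P]);Q=np.polyfit([.114,.038,-.038],P,1);print(Q,"d125",Q[1]-.114*ey,R(Q[1]-.114*ey), "centre", (P-np.outer([.114,.038,-.038],ey)))
E
```

```text
rim (z,y) mm rel TCP [0.5548 3.5455] bottom near edge [-0.0315 19.9345]
[[0.5291 0.2011]
 [0.5877 0.1545]
 [0.6435 0.1107]] [array([ 13.4119, 166.3147]), array([13.1923, 91.4946]), array([13.402 , 20.5281])]
[[-0.7527  0.5945]
 [ 0.6154  0.1328]] d125 [0.7048 0.0622] [ 13.3329 -57.6675] centre [[0.6186 0.1304]
 [0.6175 0.131 ]
 [0.6137 0.1343]]
```

```bash
python3 -m crank '[[[0,0.64,0.56],0],[[0.8,0.64,0.56],0],[[2,0.64,0.56],0],[[3,0.64,0.56],0],[[3.6,0.64,0.56],0]]' 
python3 -m crank '[[[0.2,0,0],0],[[0.2,0,0],0],[[0.2,0,0],0]]'
python3 -m crank '[[[0.2,0,0],0],[[0.4,0,0],0],[[0.6,0,0],0],[[0.7,0,0],0],[[0.8,0,0],0]]'
python3 -m crank '[[[0.1,0,0],0],[[0.2,0,0],0],[[0.3,0,0],0],[[0.4,0,0],0],[[0.5,0,0],0]]'
python3 snap.py w5; python3 - <<'E'
from h import *
i=cv2.imread("pics/w5.png");from bench import bot
s=bot.get_image("scene")["color"][120:340,200:360]
cv2.imwrite("pics/w5b.png",np.hstack([cv2.resize(i[:,150:490],(510,600)),cv2.resize(s,(290,400)).repeat(1,0) if 0 else cv2.copyMakeBorder(cv2.resize(s,(290,399)),0,201,0,0,cv2.BORDER_CONSTANT)]))
E
```

```text
time_s: 5.85
tool_pos: [0.6462, 0.109, 0.1564]
ee_rot: [-0.307, 0.638, 0.308, 0.635]
force: [-0.3, 0.2, -2.8]
finger_gap: 0.0388
time_s: 6.1
tool_pos: [0.6475, 0.1096, 0.1563]
ee_rot: [-0.308, 0.636, 0.308, 0.637]
force: [-0.0, 0.1, -1.8]
finger_gap: 0.0389
time_s: 6.52
tool_pos: [0.6469, 0.1103, 0.1348]
ee_rot: [-0.308, 0.636, 0.308, 0.636]
force: [-0.1, -0.3, -1.5]
finger_gap: 0.0387
time_s: 6.93
tool_pos: [0.6471, 0.1103, 0.1226]
ee_rot: [-0.308, 0.636, 0.308, 0.636]
force: [-0.0, 0.5, -1.4]
finger_gap: 0.0387
6.9333 [0.64707633 0.11028472 0.12256726] [-0.3083183   0.63632702  0.30831612  0.63637169] [-0.03519572  0.52721651 -1.36490174] 0.038711809909740144
```

View pics/w5b.png

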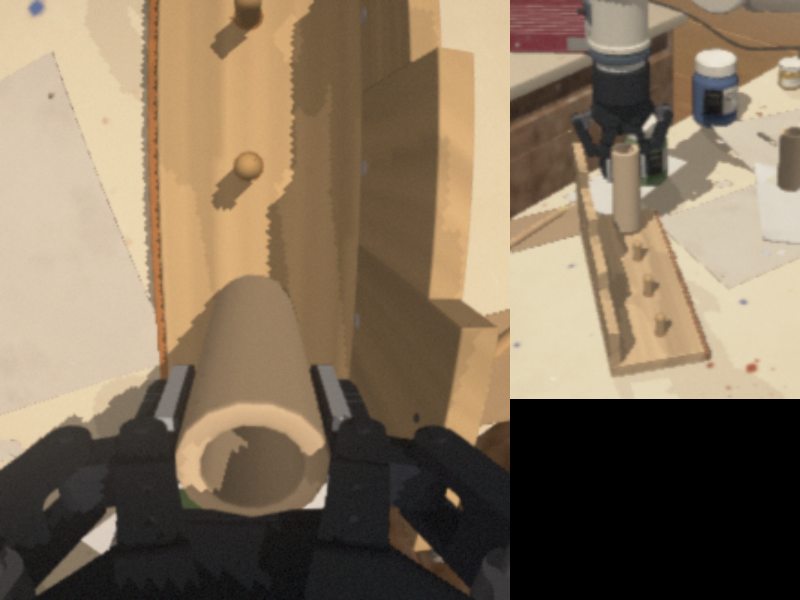

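The post is around the dowel with no contact force, and its lower end is about 9 mm above the base. Lowering slowly until it touches.

```bash
python3 -m crank '[[[0.06,0,0],0],[[0.12,0,0],0],[[0.18,0,0],0],[[0.24,0,0],0],[[0.28,0,0],0]]'
python3 -m crank '[[[0.02,0,0],0],[[0.04,0,0],0],[[0.06,0,0],0],[[0.06,0,0],0],[[0.06,0,0],0]]'
```

```text
time_s: 7.45
tool_pos: [0.647, 0.1102, 0.1155]
ee_rot: [-0.308, 0.636, 0.308, 0.636]
force: [-0.6, -0.1, -1.9]
finger_gap: 0.0387
time_s: 7.87
tool_pos: [0.6471, 0.1103, 0.1143]
ee_rot: [-0.308, 0.636, 0.308, 0.636]
force: [-0.0, 0.1, -1.8]
finger_gap: 0.0387
```

```bash
python3 -m crank '[[[0.02,0,0],0],[[0.04,0,0],0],[[0.04,0,0],0],[[0.04,0,0],0]]'
python3 -m crank '[[[0.02,0,0],0],[[0.04,0,0],0],[[0.04,0,0],0],[[0.04,0,0],0]]'
```

```text
time_s: 8.2
tool_pos: [0.6471, 0.1103, 0.1134]
ee_rot: [-0.308, 0.636, 0.308, 0.636]
force: [0.2, 0.3, -2.1]
finger_gap: 0.0384
time_s: 8.53
tool_pos: [0.6472, 0.1103, 0.1133]
ee_rot: [-0.308, 0.636, 0.308, 0.637]
force: [-1.8, -0.4, 4.8]
finger_gap: 0.0388
```

Contact at z=0.1133, as predicted. I'll open partially so the fingers stay off the back board, then rise.

```bash
python3 -m crank '[[[0,0,0],0],[[0,0,0],0],[[0,0,0],0],[[0,0,0],0],[[0,0,0],0]]' 0.4
python3 -m crank '[[[-0.5,0,0],0],[[-1.2,0,0],0],[[-2.4,0,0],0],[[-4,0,0],0],[[-5.5,0,0],0]]'
python3 -m crank '[[[0,-1.6,-5.5],0],[[0,-1.6,-5.5],0],[[0,-1.6,-5.5],0],[[0,-1.6,-5.5],0],[[0,-1.6,-5.5],0]]' 0
python3 -m crank '[[[0,-1.6,-5.5],0],[[0,-1.6,-5.5],0],[[0,-1.6,-5.5],0],[[0,-1.6,-5.5],0],[[0,-1.6,-5.5],0]]'
python3 snap.py w6; python3 - <<'E'
from h import *
from bench import bot
s=bot.get_image("side")["color"][190:310,310:460];w=cv2.imread("pics/w6.png")
b=np.zeros((600,800,3),np.uint8);b[:400,:640]=w;b[240:600,350:800]=cv2.resize(s,(450,360),interpolation=cv2.INTER_CUBIC);cv2.imwrite("pics/w6b.png",b)
E
```

```text
time_s: 8.95
tool_pos: [0.6469, 0.1093, 0.1129]
ee_rot: [-0.308, 0.637, 0.308, 0.636]
force: [-4.5, -3.9, 4.0]
finger_gap: 0.0512
time_s: 9.37
tool_pos: [0.6467, 0.1104, 0.251]
ee_rot: [-0.308, 0.637, 0.309, 0.636]
force: [0.9, -0.0, 0.8]
finger_gap: 0.0513
time_s: 9.78
tool_pos: [0.5923, -0.0261, 0.251]
ee_rot: [-0.308, 0.637, 0.306, 0.637]
force: [-0.9, -0.2, -0.1]
finger_gap: 0.0854
time_s: 10.2
tool_pos: [0.5386, -0.158, 0.2502]
ee_rot: [-0.307, 0.637, 0.307, 0.637]
force: [-0.1, 0.1, 0.3]
finger_gap: 0.0855
10.2 [ 0.53857482 -0.15803539  0.25024153] [-0.30744533  0.63697873  0.30658353  0.63697881] [-0.07565719  0.12143125  0.25138744] 0.08546540897279958
```

View pics/w6b.png

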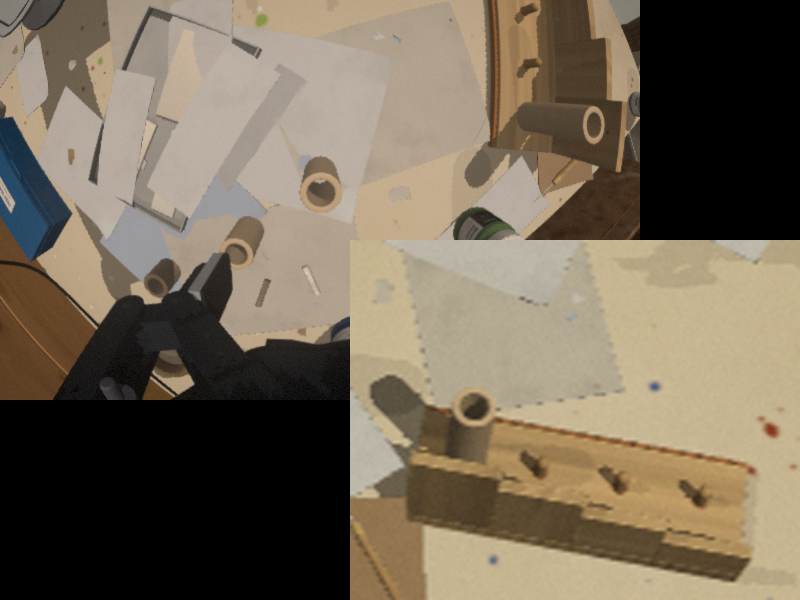

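Post 125 stands upright on its dowel in both views. The rim of post 100 is at (321,192).

```bash
python3 - <<'E'
from h import *
from bench import bot
np.set_printoptions(precision=4,suppress=True)
r=np.load("pics/w6.npz");t=bot.get_obs()["tool_pos"]
a=np.radians(51.7);ez=np.array([np.cos(a),np.sin(a)]);ey=np.array([-ez[1],ez[0]])
for n,c in[(100,(321,192)),(75,(238,248))]:
    p=onz(r,*c,n/1000,True);print(n,p,(p-t[:2])@ey/.025,(p-t[:2])@ez/.025)
q=onz(r,595,125,.143,True);print("125 placed",q)
w=np.load("pics/w5.npz")
for c in[(150+248/1.5,165/1.5),(150+250/1.5,10/1.5)]:print("dowel w5",onz(w,*c,.047,True))
E
```

```text
100 [ 0.5406 -0.1562] -0.05749176733626659 -0.019791689463524713
75 [ 0.5391 -0.2703] -2.8384995159703696 -3.6390189187114155
125 placed [0.647  0.1136]
dowel w5 [0.588  0.1549]
dowel w5 [0.5343 0.1984]
```

```bash
python3 -m crank '[[[1.4,-0.06,0.1],0],[[2.9,-0.06,0.1],0],[[4.2,-0.06,0.1],0],[[5.4,-0.06,0.1],0],[[6.2,-0.06,0.1],0]]' 0 40
python3 -m crank '[[[0.5,0,0],0],[[0.8,0,0],0],[[1,0,0],0],[[1,0,0],0],[[1,0,0],0]]'
python3 -m crank '[[[0,0,0],0],[[0,0,0],0],[[0,0,0],0],[[0,0,0],0],[[0,0,0],0]]' 0.9 40
python3 -m crank '[[[0,0,0],0],[[0,0,0],0]]'
```

```text
time_s: 10.72
tool_pos: [0.5417, -0.1514, 0.0909]
ee_rot: [-0.308, 0.637, 0.31, 0.635]
force: [-0.0, -0.2, -0.8]
finger_gap: 0.0854
time_s: 11.13
tool_pos: [0.543, -0.154, 0.0712]
ee_rot: [-0.309, 0.636, 0.308, 0.637]
force: [-1.0, 1.2, 0.5]
finger_gap: 0.0854
time_s: 11.55
tool_pos: [0.5425, -0.1543, 0.0706]
ee_rot: [-0.309, 0.636, 0.308, 0.637]
force: [-0.2, -0.4, 2.9]
finger_gap: 0.0398
time_s: 11.72
tool_pos: [0.5425, -0.1543, 0.0706]
ee_rot: [-0.309, 0.636, 0.308, 0.637]
force: [-0.9, -0.4, 4.5]
finger_gap: 0.0397
```

```bash
python3 -m crank '[[[-0.8,0,0],0],[[-2.2,0,0],0],[[-3.8,0,0],0],[[-5.2,0,0],0],[[-6.3,0,0],0]]' 
python3 -m crank '[[[0,3.3,5.6],0],[[0,3.3,5.6],0],[[0,3.3,5.6],0],[[0,3.3,5.6],0],[[0,3.3,5.6],0]]' 
python3 -m crank '[[[0,0.9,1.5],0],[[0,1.8,3],0],[[0,2.5,4.2],0],[[0,2.9,5],0],[[0,3,5.27],0]]' 
python3 -m crank '[[[0,0,0],0],[[0,0,0],0],[[0,0,0],0]]'
python3 snap.py w7; python3 - <<'E'
from h import *
i=cv2.imread("pics/w7.png");cv2.imwrite("pics/w7b.png",cv2.resize(i[:,120:520],None,fx=1.5,fy=1.5,interpolation=cv2.INTER_CUBIC))
E
```

```text
time_s: 12.13
tool_pos: [0.5422, -0.1541, 0.2299]
ee_rot: [-0.309, 0.636, 0.308, 0.637]
force: [-0.3, -0.5, -1.4]
finger_gap: 0.0393
time_s: 12.55
tool_pos: [0.5641, 0.0134, 0.2261]
ee_rot: [-0.309, 0.635, 0.312, 0.635]
force: [-0.3, 0.0, -0.9]
finger_gap: 0.0398
time_s: 12.97
tool_pos: [0.5865, 0.1604, 0.2257]
ee_rot: [-0.309, 0.636, 0.31, 0.635]
force: [-0.1, -0.3, -0.9]
finger_gap: 0.0392
time_s: 13.22
tool_pos: [0.5869, 0.1552, 0.2269]
ee_rot: [-0.308, 0.637, 0.308, 0.636]
force: [0.6, 0.2, -1.8]
finger_gap: 0.0397
13.2167 [0.58694108 0.15523052 0.22693543] [-0.30800088  0.63692446  0.30766912  0.63624084] [ 0.5911185   0.24363765 -1.81343361] 0.03965641688131055
```

View pics/w7b.png

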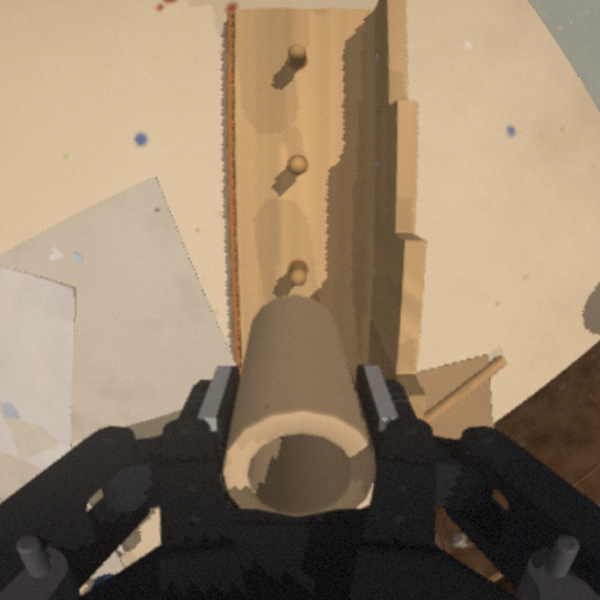

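The 50, 75 and 100 dowels show in line at crop column 298, and the held rim is at (300,462) in the crop.

```bash
python3 - <<'E'
from h import *
from bench import bot
np.set_printoptions(precision=4,suppress=True)
r=np.load("pics/w7.npz");t=bot.get_obs()["tool_pos"]
a=np.radians(51.7);ez=np.array([np.cos(a),np.sin(a)]);ey=np.array([-ez[1],ez[0]])
R=lambda c,z:(lambda p:(p,np.array([(p-t[:2])@ey,(p-t[:2])@ez])*1000))(onz(r,c[0]/1.5+120,c[1]/1.5,z,True))
print("rim",R((300,462),t[2]+.0294),"bottom edge",R((296,296),t[2]-.0706))
for c in[(298,50),(298,163),(298,275)]:print(R(c,.047))
E
```

```text
rim (array([0.5844, 0.1585]), array([4.0692, 0.9906])) bottom edge (array([0.5727, 0.166 ]), array([17.8498, -0.3482]))
(array([0.469 , 0.2493]), array([150.9004,   0.7292]))
(array([0.5281, 0.2024]), array([75.4344,  0.6182]))
(array([0.5866, 0.1561]), array([0.8317, 0.5322]))
```

Aligned within about 2 mm. Descending.

```bash
python3 -m crank '[[[0.8,0.04,0.02],0],[[2,0.04,0.02],0],[[3,0.04,0.02],0],[[3.6,0.04,0.02],0],[[3.8,0.04,0.02],0]]' 
python3 -m crank '[[[0.1,0,0],0],[[0.3,0,0],0],[[0.5,0,0],0],[[0.7,0,0],0],[[0.9,0,0],0]]'
python3 -m crank '[[[0.1,0,0],0],[[0.2,0,0],0],[[0.3,0,0],0],[[0.4,0,0],0],[[0.46,0,0],0]]'
python3 -m crank '[[[0.04,0,0],0],[[0.08,0,0],0],[[0.12,0,0],0],[[0.16,0,0],0],[[0.2,0,0],0]]'
```

```text
time_s: 13.68
tool_pos: [0.585, 0.1559, 0.1284]
ee_rot: [-0.307, 0.639, 0.308, 0.635]
force: [-0.9, 0.1, -2.2]
finger_gap: 0.0394
time_s: 14.1
tool_pos: [0.587, 0.1578, 0.1104]
ee_rot: [-0.308, 0.636, 0.308, 0.637]
force: [0.7, -0.0, -2.5]
finger_gap: 0.0396
time_s: 14.52
tool_pos: [0.5864, 0.1578, 0.098]
ee_rot: [-0.308, 0.636, 0.308, 0.636]
force: [-0.1, 0.3, -0.7]
finger_gap: 0.0397
time_s: 14.93
tool_pos: [0.5865, 0.1578, 0.0933]
ee_rot: [-0.308, 0.636, 0.308, 0.636]
force: [0.2, -0.2, -1.4]
finger_gap: 0.0394
```

```bash
python3 -m crank '[[[0.05,0,0],0],[[0.1,0,0],0],[[0.13,0,0],0],[[0.15,0,0],0],[[0.15,0,0],0]]'
python3 -m crank '[[[0.02,0,0],0],[[0.03,0,0],0],[[0.03,0,0],0],[[0.03,0,0],0]]'
python3 -m crank '[[[0.02,0,0],0],[[0.03,0,0],0],[[0.03,0,0],0],[[0.03,0,0],0]]'
```

```text
time_s: 15.35
tool_pos: [0.5864, 0.1578, 0.0893]
ee_rot: [-0.308, 0.636, 0.308, 0.636]
force: [0.3, -0.9, -0.8]
finger_gap: 0.0394
time_s: 15.68
tool_pos: [0.5865, 0.1578, 0.0888]
ee_rot: [-0.308, 0.636, 0.308, 0.636]
force: [0.9, 0.0, -1.7]
finger_gap: 0.0393
time_s: 16.02
tool_pos: [0.5867, 0.1577, 0.0887]
ee_rot: [-0.308, 0.636, 0.308, 0.637]
force: [-2.0, -1.1, 1.9]
finger_gap: 0.0398
```

```bash
python3 -m crank '[[[0,0,0],0],[[0,0,0],0],[[0,0,0],0],[[0,0,0],0],[[0,0,0],0]]' 0.4
python3 -m crank '[[[-0.5,0,0],0],[[-1.2,0,0],0],[[-2.4,0,0],0],[[-4,0,0],0],[[-5.7,0,0],0]]'
python3 -m crank '[[[0,-3.12,-4.9],0],[[0,-3.12,-4.9],0],[[0,-3.12,-4.9],0],[[0,-3.12,-4.9],0],[[0,-3.12,-4.9],0]]' 0
python3 -m crank '[[[0,-3.12,-4.9],0],[[0,-3.12,-4.9],0],[[0,-3.12,-4.9],0],[[0,-3.12,-4.9],0],[[0,-3.12,-4.9],0]]'
python3 -m crank '[[[0,-3.12,-4.9],0],[[0,-3.12,-4.9],0],[[0,-3.12,-4.9],0],[[0,-3.12,-4.9],0],[[0,-3.12,-4.9],0]]'
python3 -m crank '[[[0,0,0],0],[[0,0,0],0],[[0,0,0],0]]'
python3 snap.py w8
```

```text
time_s: 16.43
tool_pos: [0.5864, 0.1575, 0.0882]
ee_rot: [-0.308, 0.636, 0.308, 0.636]
force: [-2.7, -2.8, 2.4]
finger_gap: 0.051
time_s: 16.85
tool_pos: [0.5858, 0.1581, 0.2304]
ee_rot: [-0.308, 0.637, 0.309, 0.636]
force: [1.2, 0.3, 0.6]
finger_gap: 0.0513
time_s: 17.27
tool_pos: [0.5717, 0.0095, 0.2307]
ee_rot: [-0.307, 0.637, 0.306, 0.637]
force: [0.2, 0.3, -0.2]
finger_gap: 0.0854
time_s: 17.68
tool_pos: [0.5569, -0.1344, 0.23]
ee_rot: [-0.307, 0.637, 0.307, 0.637]
force: [0.1, 0.9, 0.6]
finger_gap: 0.0853
time_s: 18.1
tool_pos: [0.5422, -0.2783, 0.2294]
ee_rot: [-0.307, 0.637, 0.307, 0.637]
force: [0.4, 0.2, -0.7]
finger_gap: 0.0854
time_s: 18.35
tool_pos: [0.5432, -0.2737, 0.2301]
ee_rot: [-0.309, 0.636, 0.309, 0.636]
force: [-0.4, -0.2, -1.2]
finger_gap: 0.0859
18.35 [ 0.54318488 -0.27365284  0.23008142] [-0.30906369  0.63565843  0.30911973  0.63628845] [-0.44165574 -0.24857132 -1.217685  ] 0.08587546144710753
```

View pics/w8.png

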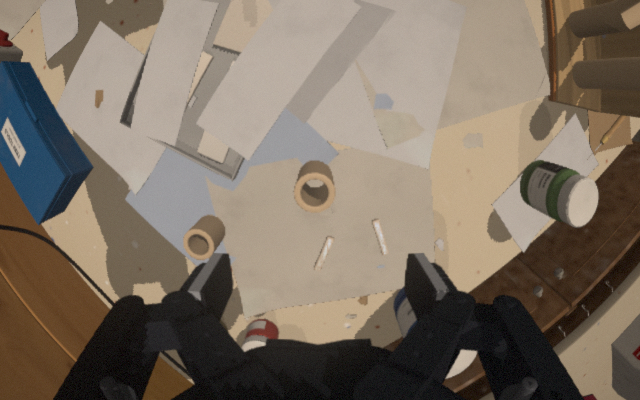

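```bash
python3 - <<'E'
from h import *
from bench import bot
np.set_printoptions(precision=4,suppress=True)
r=np.load("pics/w8.npz");t=bot.get_obs()["tool_pos"]
a=np.radians(51.7);ez=np.array([np.cos(a),np.sin(a)]);ey=np.array([-ez[1],ez[0]])
for n,c in[(75,(315,191)),(50,(200,244))]:
    p=onz(r,*c,n/1000,True);print(n,p,(p-t[:2])@ey/.025,(p-t[:2])@ez/.025)
E
python3 -m crank '[[[1.4,-0.02,-0.04],0],[[2.9,-0.02,-0.04],0],[[4.2,-0.02,-0.04],0],[[5.4,-0.02,-0.04],0],[[6.2,-0.02,-0.04],0]]' 0 40
python3 -m crank '[[[0.5,0,0],0],[[0.8,0,0],0],[[0.9,0,0],0],[[0.9,0,0],0],[[0.9,0,0],0]]'
python3 -m crank '[[[0,0,0],0],[[0,0,0],0],[[0,0,0],0],[[0,0,0],0],[[0,0,0],0]]' 0.9 40
python3 -m crank '[[[0,0,0],0],[[0,0,0],0]]'
```

```text
75 [ 0.542  -0.2761] -0.025662417754639802 -0.09925201879470595
50 [ 0.5147 -0.4215] -2.7702355962151306 -5.341481968860191
time_s: 18.82
tool_pos: [0.5413, -0.2745, 0.071]
ee_rot: [-0.308, 0.637, 0.31, 0.635]
force: [-0.4, 0.7, -0.4]
finger_gap: 0.0853
time_s: 19.23
tool_pos: [0.5431, -0.277, 0.0541]
ee_rot: [-0.309, 0.636, 0.308, 0.637]
force: [-0.8, 0.7, -0.2]
finger_gap: 0.0853
time_s: 19.65
tool_pos: [0.5424, -0.277, 0.0529]
ee_rot: [-0.309, 0.636, 0.308, 0.637]
force: [-0.1, -0.5, 2.8]
finger_gap: 0.0385
time_s: 19.82
tool_pos: [0.5424, -0.277, 0.0529]
ee_rot: [-0.309, 0.636, 0.308, 0.637]
force: [0.6, -0.4, 4.2]
finger_gap: 0.0384
```

```bash
python3 -m crank '[[[-0.8,0,0],0],[[-2.2,0,0],0],[[-3.8,0,0],0],[[-5.2,0,0],0],[[-6.3,0,0],0]]' 
python3 -m crank '[[[0,4.4,5.2],0],[[0,4.4,5.2],0],[[0,4.4,5.2],0],[[0,4.4,5.2],0],[[0,4.4,5.2],0]]' 
python3 -m crank '[[[0,4.4,5.2],0],[[0,4.4,5.2],0],[[0,4.4,5.2],0],[[0,4.4,5.2],0],[[0,4.4,5.2],0]]' 
python3 -m crank '[[[0,1,1.3],0],[[0,2,2.5],0],[[0,2.8,3.5],0],[[0,3.3,4.1],0],[[0,3.54,4.33],0]]' 
python3 -m crank '[[[0,0,0],0],[[0,0,0],0],[[0,0,0],0]]'
```

```text
time_s: 20.23
tool_pos: [0.5422, -0.2768, 0.2125]
ee_rot: [-0.309, 0.636, 0.308, 0.637]
force: [0.1, -0.7, -0.6]
finger_gap: 0.0389
time_s: 20.65
tool_pos: [0.536, -0.1004, 0.2094]
ee_rot: [-0.309, 0.635, 0.311, 0.636]
force: [0.8, -0.8, -2.3]
finger_gap: 0.0386
time_s: 21.07
tool_pos: [0.5296, 0.0698, 0.209]
ee_rot: [-0.309, 0.635, 0.312, 0.635]
force: [0.1, 0.2, -1.6]
finger_gap: 0.0385
time_s: 21.48
tool_pos: [0.5277, 0.206, 0.2086]
ee_rot: [-0.309, 0.636, 0.31, 0.635]
force: [-0.8, 0.1, -1.8]
finger_gap: 0.0385
time_s: 21.73
tool_pos: [0.5285, 0.2021, 0.2095]
ee_rot: [-0.308, 0.637, 0.308, 0.636]
force: [-0.1, 0.3, -1.2]
finger_gap: 0.0386
```

```bash
python3 -m crank '[[[0.8,0.02,0.02],0],[[2,0.02,0.02],0],[[3,0.02,0.02],0],[[3.6,0.02,0.02],0],[[3.8,0.02,0.02],0]]' 
python3 -m crank '[[[0.1,0,0],0],[[0.3,0,0],0],[[0.5,0,0],0],[[0.7,0,0],0],[[0.7,0,0],0]]'
```

```text
time_s: 22.15
tool_pos: [0.5269, 0.202, 0.111]
ee_rot: [-0.307, 0.639, 0.308, 0.635]
force: [-0.6, -0.6, -2.6]
finger_gap: 0.0383
time_s: 22.57
tool_pos: [0.528, 0.204, 0.0967]
ee_rot: [-0.308, 0.637, 0.308, 0.636]
force: [-0.1, 0.6, -2.5]
finger_gap: 0.0385
```

```bash
python3 -m crank '[[[0.1,0,0],0],[[0.2,0,0],0],[[0.3,0,0],0],[[0.4,0,0],0],[[0.5,0,0],0]]'
python3 -m crank '[[[0.1,0,0],0],[[0.2,0,0],0],[[0.3,0,0],0],[[0.36,0,0],0],[[0.36,0,0],0]]'
```

```text
time_s: 22.98
tool_pos: [0.5282, 0.2042, 0.0845]
ee_rot: [-0.308, 0.636, 0.308, 0.636]
force: [1.0, 0.7, -1.4]
finger_gap: 0.0385
time_s: 23.4
tool_pos: [0.5279, 0.2041, 0.0751]
ee_rot: [-0.308, 0.637, 0.308, 0.636]
force: [0.0, -1.0, -2.2]
finger_gap: 0.0382
```

```bash
python3 -m crank '[[[0.05,0,0],0],[[0.1,0,0],0],[[0.13,0,0],0],[[0.14,0,0],0],[[0.14,0,0],0]]'
python3 -m crank '[[[0.02,0,0],0],[[0.03,0,0],0],[[0.03,0,0],0],[[0.03,0,0],0]]'
python3 -m crank '[[[0.02,0,0],0],[[0.03,0,0],0],[[0.03,0,0],0],[[0.03,0,0],0]]'
```

```text
time_s: 23.82
tool_pos: [0.5282, 0.2042, 0.0722]
ee_rot: [-0.308, 0.636, 0.308, 0.636]
force: [0.2, 0.1, -1.4]
finger_gap: 0.0386
time_s: 24.15
tool_pos: [0.5282, 0.2042, 0.0714]
ee_rot: [-0.308, 0.636, 0.308, 0.636]
force: [0.2, 0.2, -1.9]
finger_gap: 0.0386
time_s: 24.48
tool_pos: [0.5282, 0.2042, 0.0709]
ee_rot: [-0.308, 0.636, 0.308, 0.636]
force: [-0.8, -0.4, 0.3]
finger_gap: 0.0382
```

```bash
python3 -m crank '[[[0,0,0],0],[[0,0,0],0],[[0,0,0],0],[[0,0,0],0],[[0,0,0],0]]' 0.4
python3 -m crank '[[[-0.5,0,0],0],[[-1.2,0,0],0],[[-2.4,0,0],0],[[-4,0,0],0],[[-5.6,0,0],0]]'
python3 -m crank '[[[0,-3.77,-4.98],0],[[0,-3.77,-4.98],0],[[0,-3.77,-4.98],0],[[0,-3.77,-4.98],0],[[0,-3.77,-4.98],0]]' 0
python3 -m crank '[[[0,-3.77,-4.98],0],[[0,-3.77,-4.98],0],[[0,-3.77,-4.98],0],[[0,-3.77,-4.98],0],[[0,-3.77,-4.98],0]]'
python3 -m crank '[[[0,-3.77,-4.98],0],[[0,-3.77,-4.98],0],[[0,-3.77,-4.98],0],[[0,-3.77,-4.98],0],[[0,-3.77,-4.98],0]]'
python3 -m crank '[[[0,-3.77,-4.98],0],[[0,-3.77,-4.98],0],[[0,-3.77,-4.98],0],[[0,-3.77,-4.98],0],[[0,-3.77,-4.98],0]]'
python3 -m crank '[[[0,0,0],0],[[0,0,0],0],[[0,0,0],0]]'
python3 snap.py w9
python3 - <<'E'
from h import *
from bench import bot
s=bot.get_image("side")["color"][190:310,310:460];w=cv2.imread("pics/w9.png")
b=np.zeros((600,800,3),np.uint8);b[:400,:640]=w;b[240:600,350:800]=cv2.resize(s,(450,360),interpolation=cv2.INTER_CUBIC);cv2.imwrite("pics/w9b.png",b)
E
```

```text
time_s: 24.9
tool_pos: [0.5282, 0.2042, 0.0707]
ee_rot: [-0.308, 0.636, 0.308, 0.636]
force: [0.4, 0.3, -0.6]
finger_gap: 0.0515
time_s: 25.32
tool_pos: [0.5275, 0.2039, 0.2123]
ee_rot: [-0.308, 0.637, 0.308, 0.636]
force: [0.8, 0.1, 0.4]
finger_gap: 0.0512
time_s: 25.73
tool_pos: [0.5249, 0.043, 0.2122]
ee_rot: [-0.308, 0.637, 0.305, 0.637]
force: [1.0, 0.1, -1.3]
finger_gap: 0.0853
time_s: 26.15
tool_pos: [0.5214, -0.1128, 0.2114]
ee_rot: [-0.307, 0.637, 0.306, 0.637]
force: [0.7, -0.5, 0.5]
finger_gap: 0.0857
time_s: 26.57
tool_pos: [0.518, -0.2685, 0.2106]
ee_rot: [-0.307, 0.638, 0.306, 0.637]
force: [-0.0, 0.6, -0.4]
finger_gap: 0.0853
time_s: 26.98
tool_pos: [0.5147, -0.4243, 0.2095]
ee_rot: [-0.307, 0.638, 0.307, 0.636]
force: [1.4, -0.8, -0.2]
finger_gap: 0.0857
time_s: 27.23
tool_pos: [0.5163, -0.4186, 0.2115]
ee_rot: [-0.309, 0.636, 0.309, 0.636]
force: [0.5, 0.4, 0.1]
finger_gap: 0.0853
27.2333 [ 0.51628706 -0.41856013  0.21146256] [-0.30902389  0.6357769   0.30882267  0.63633366] [0.45699672 0.36902135 0.07871197] 0.08532610182326426
```

View pics/w9b.png

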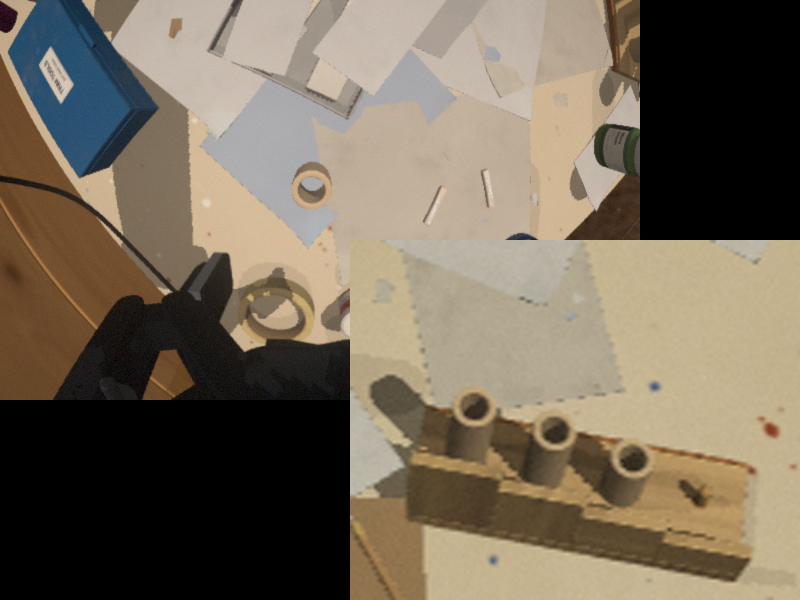

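Three posts stand in a row at their matching steps. The rim of post 50 is at (311,187). Tape lies at about (280,310).

```bash
python3 - <<'E'
from h import *
from bench import bot
np.set_printoptions(precision=4,suppress=True)
r=np.load("pics/w9.npz");t=bot.get_obs()["tool_pos"]
a=np.radians(51.7);ez=np.array([np.cos(a),np.sin(a)]);ey=np.array([-ez[1],ez[0]])
for n,c in[(50,(311,187)),(20,(279,310)),(20,(278,285)),(8,(435,205)),(8,(487,187))]:
    p=onz(r,*c,n/1000,True);print(n,p,(p-t[:2])@ey/.025,(p-t[:2])@ez/.025)
E
```

```text
50 [ 0.511  -0.4228] 0.060093908801071655 -0.25261071475515295
20 [ 0.6154 -0.5588] -6.587078076341709 -1.9353434272800825
20 [ 0.5862 -0.5344] -5.0692065786169245 -1.894926727183678
8 [ 0.6241 -0.3299] -1.188268847695668 5.464948432266936
8 [ 0.6486 -0.2622] -0.2793937834383549 8.198174981576589
```

Clear of the tape and the stilts. Going down on post 50.

```bash
python3 -m crank '[[[1.4,0.02,-0.2],0],[[2.9,0.02,-0.2],0],[[4.2,0.02,-0.2],0],[[5.2,0.02,-0.2],0],[[5.9,0.02,-0.2],0]]' 0 40
python3 -m crank '[[[0.4,0,0],0],[[0.8,0,0],0],[[1.1,0,0],0],[[1.2,0,0],0],[[1.2,0,0],0]]'
python3 -m crank '[[[0,0,0],0],[[0,0,0],0],[[0,0,0],0],[[0,0,0],0],[[0,0,0],0]]' 0.9 40
python3 -m crank '[[[0,0,0],0],[[0,0,0],0]]'
```

```text
time_s: 27.75
tool_pos: [0.5112, -0.4218, 0.0598]
ee_rot: [-0.307, 0.637, 0.31, 0.636]
force: [0.1, 0.5, -0.3]
finger_gap: 0.0854
time_s: 28.17
tool_pos: [0.5121, -0.4239, 0.0335]
ee_rot: [-0.309, 0.636, 0.308, 0.636]
force: [-0.1, -0.4, -0.3]
finger_gap: 0.0855
time_s: 28.58
tool_pos: [0.5123, -0.4244, 0.0343]
ee_rot: [-0.309, 0.636, 0.308, 0.637]
force: [0.1, -1.2, 4.1]
finger_gap: 0.0389
time_s: 28.75
tool_pos: [0.5123, -0.4244, 0.0343]
ee_rot: [-0.309, 0.636, 0.308, 0.637]
force: [0.2, -0.2, 4.4]
finger_gap: 0.0387
```

```bash
python3 -m crank '[[[-0.8,0,0],0],[[-2.2,0,0],0],[[-3.8,0,0],0],[[-5.2,0,0],0],[[-6,0,0],0]]' 
python3 -m crank '[[[0,5.2,5.8],0],[[0,5.2,5.8],0],[[0,5.2,5.8],0],[[0,5.2,5.8],0],[[0,5.2,5.8],0]]' 
python3 -m crank '[[[0,5.2,5.8],0],[[0,5.2,5.8],0],[[0,5.2,5.8],0],[[0,5.2,5.8],0],[[0,5.2,5.8],0]]' 
python3 -m crank '[[[0,5.2,5.8],0],[[0,5.2,5.8],0],[[0,5.2,5.8],0],[[0,5.2,5.8],0],[[0,5.2,5.8],0]]' 
python3 -m crank '[[[0,0.9,1],0],[[0,1.7,1.9],0],[[0,2.3,2.5],0],[[0,2.46,2.72],0],[[0,2.46,2.72],0]]' 
python3 -m crank '[[[0,0,0],0],[[0,0,0],0],[[0,0,0],0]]'
```

```text
time_s: 29.17
tool_pos: [0.5125, -0.4244, 0.1882]
ee_rot: [-0.31, 0.636, 0.307, 0.637]
force: [-0.3, -0.8, -0.2]
finger_gap: 0.0385
time_s: 29.58
tool_pos: [0.4991, -0.2263, 0.1826]
ee_rot: [-0.308, 0.636, 0.309, 0.636]
force: [0.4, 0.2, -0.6]
finger_gap: 0.0384
time_s: 30.0
tool_pos: [0.4867, -0.032, 0.1828]
ee_rot: [-0.308, 0.636, 0.309, 0.636]
force: [0.7, 0.1, 0.1]
finger_gap: 0.0386
time_s: 30.42
tool_pos: [0.4743, 0.1624, 0.1827]
ee_rot: [-0.308, 0.636, 0.309, 0.636]
force: [0.2, 0.2, -0.6]
finger_gap: 0.0388
time_s: 30.83
tool_pos: [0.4688, 0.2519, 0.1824]
ee_rot: [-0.309, 0.636, 0.309, 0.635]
force: [-0.8, 0.8, 0.2]
finger_gap: 0.0387
time_s: 31.08
tool_pos: [0.4696, 0.2494, 0.1832]
ee_rot: [-0.308, 0.637, 0.308, 0.637]
force: [1.0, 0.3, -0.3]
finger_gap: 0.039
```

```bash
python3 -m crank '[[[0.8,0,0],0],[[1.8,0,0],0],[[2.7,0,0],0],[[3.3,0,0],0],[[3.5,0,0],0]]' 
python3 -m crank '[[[0.1,0,0],0],[[0.3,0,0],0],[[0.5,0,0],0],[[0.7,0,0],0],[[0.7,0,0],0]]'
```

```text
time_s: 31.5
tool_pos: [0.4682, 0.2489, 0.0924]
ee_rot: [-0.308, 0.638, 0.308, 0.635]
force: [-0.3, 1.2, -1.0]
finger_gap: 0.0388
time_s: 31.92
tool_pos: [0.4692, 0.2505, 0.0777]
ee_rot: [-0.308, 0.637, 0.308, 0.636]
force: [-0.7, 0.1, -1.4]
finger_gap: 0.0386
```

```bash
python3 -m crank '[[[0.1,0,0],0],[[0.2,0,0],0],[[0.3,0,0],0],[[0.4,0,0],0],[[0.5,0,0],0]]'
python3 -m crank '[[[0.1,0,0],0],[[0.2,0,0],0],[[0.3,0,0],0],[[0.36,0,0],0],[[0.36,0,0],0]]'
```

```text
time_s: 32.33
tool_pos: [0.4693, 0.2507, 0.0655]
ee_rot: [-0.308, 0.636, 0.308, 0.636]
force: [-0.4, -1.1, -0.9]
finger_gap: 0.038
time_s: 32.75
tool_pos: [0.4691, 0.2505, 0.0562]
ee_rot: [-0.308, 0.637, 0.308, 0.636]
force: [0.2, 0.4, -0.5]
finger_gap: 0.0389
```

```bash
python3 -m crank '[[[0.05,0,0],0],[[0.09,0,0],0],[[0.12,0,0],0],[[0.12,0,0],0],[[0.12,0,0],0]]'
python3 -m crank '[[[0.02,0,0],0],[[0.03,0,0],0],[[0.03,0,0],0],[[0.03,0,0],0]]'
python3 -m crank '[[[0.02,0,0],0],[[0.03,0,0],0],[[0.03,0,0],0],[[0.03,0,0],0]]'
```

```text
time_s: 33.17
tool_pos: [0.4693, 0.2506, 0.0537]
ee_rot: [-0.308, 0.636, 0.308, 0.636]
force: [-0.4, 0.3, -0.7]
finger_gap: 0.0385
time_s: 33.5
tool_pos: [0.4693, 0.2506, 0.053]
ee_rot: [-0.308, 0.636, 0.308, 0.636]
force: [1.0, -1.3, -0.8]
finger_gap: 0.0388
time_s: 33.83
tool_pos: [0.4693, 0.2507, 0.0523]
ee_rot: [-0.308, 0.636, 0.308, 0.636]
force: [-0.1, 0.0, 0.8]
finger_gap: 0.0388
```

```bash
python3 -m crank '[[[0.01,0,0],0],[[0.01,0,0],0],[[0.01,0,0],0],[[0.01,0,0],0],[[0.01,0,0],0]]' 0.4
python3 -m crank '[[[-0.5,0,0],0],[[-1.2,0,0],0],[[-2.4,0,0],0],[[-4,0,0],0],[[-5.5,0,0],0]]'
python3 -m crank '[[[-4,0,0],0],[[-4,0,0],0],[[-4,-3,0],0],[[-4,-5,0],0],[[-4,-6,0],0]]'
python3 -m crank '[[[0,0,0],0],[[0,0,0],0],[[0,0,0],0],[[0,0,0],0],[[0,0,0],0]]'
python3 snap.py w10
python3 - <<'E'
from h import *
from bench import bot
s=bot.get_image("side")["color"][100:310,230:460];c=bot.get_image("scene")["color"][140:340,200:420];w=cv2.imread("pics/w10.png")
b=np.zeros((600,800,3),np.uint8);b[:300,:300]=cv2.resize(w[:300,180:480],(300,300));b[:, 300:800][:456]=cv2.resize(s,(500,456),interpolation=cv2.INTER_CUBIC);b[300:573,:300]=cv2.resize(c,(300,273),interpolation=cv2.INTER_CUBIC);cv2.imwrite("pics/w10b.png",b)
E
```

```text
time_s: 34.25
tool_pos: [0.4693, 0.2507, 0.052]
ee_rot: [-0.308, 0.636, 0.308, 0.636]
force: [0.0, 0.1, -0.1]
finger_gap: 0.0514
time_s: 34.67
tool_pos: [0.4688, 0.2504, 0.1916]
ee_rot: [-0.308, 0.637, 0.308, 0.636]
force: [0.8, 0.6, 0.2]
finger_gap: 0.0509
time_s: 35.08
tool_pos: [0.5675, 0.1736, 0.2919]
ee_rot: [-0.309, 0.634, 0.309, 0.638]
force: [0.2, 0.8, 0.6]
finger_gap: 0.0511
time_s: 35.5
tool_pos: [0.5656, 0.1748, 0.2887]
ee_rot: [-0.309, 0.636, 0.309, 0.636]
force: [0.1, -0.0, -0.3]
finger_gap: 0.0515
35.5 [0.5656465  0.17482588 0.28872682] [-0.30880272  0.6357947   0.30880064  0.63643393] [ 0.13324135 -0.02233641 -0.3332144 ] 0.051491263192275344
```

View pics/w10b.png

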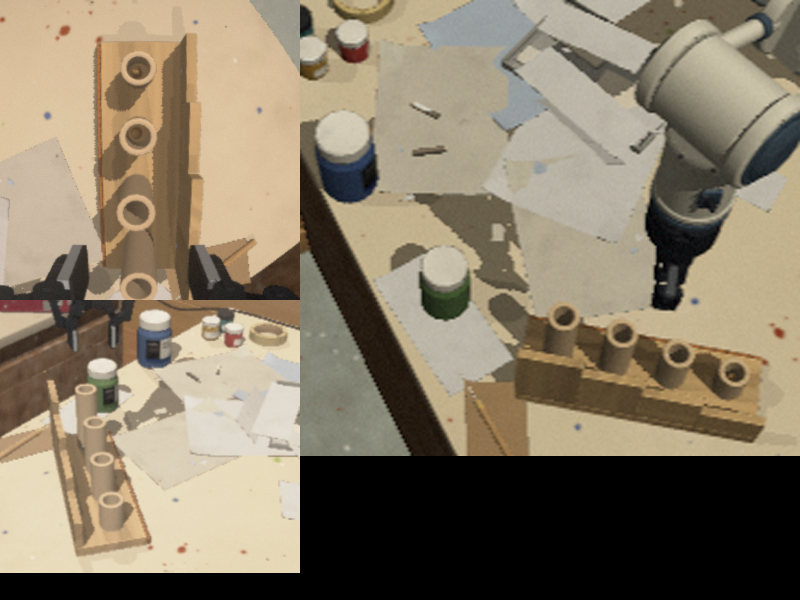

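All four posts stand over their dowels and the dowel tips show inside the tubes. The stilts and green jar look undisturbed, and the gripper is clear. The tube can sit at most 7 mm off its dowel, which is inside the 10 mm tolerance. Handing in.

```bash
python3 -c "
from bench import bot
print(bot.finish_job())"
```

```text
the job is handed in; nothing more can be done
None
```

All four posts are on the rack, each on the dowel matching its height. I placed them tallest first (125, 100, 75, 50) and handed in at about 35.6 s of the 109 s allowed; no verdict was reported.

- **Placing:** I lowered each post slowly until it touched the base. The touch heights matched the predicted ones to within about 0.1 mm. Wrist-force readings between moves stayed around 6 N or less on each axis. I opened the gripper only once the post was standing, and only part way so the fingers stayed off the back board.
- **Last picture check:** The wrist, side and scene views show four upright posts stepping down with the back board. The dowel tips are visible inside at least the two shortest tubes. The stilts and green jar look unmoved, and the gripper is about 0.29 m up, clear of everything.
- **Disagreements:** The cameras differed by up to about 10 mm on the posts' starting positions, so I relied on overhead wrist views. The dowel estimates from those views agreed to about 2–5 mm, inside the 7 mm clearance.
- **Not checked:** I did not measure the final post offsets or bystander positions numerically. Those rest on the last pictures and the tube-on-dowel fit.

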